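Build up the camera tube on the microscope port

ROBOT

A 6-joint arm with a two-finger parallel gripper is mounted at the origin on the work surface. World frame = base frame: x ahead of the robot, y to its left, z up, the work surface at z = 0. Lengths are in m, angles in rad, forces in N, time in s.
With the tool pointing down it reaches from about 0.275 to 0.75 m from the base axis. Payload 10.2 kg.
Tool frame: the origin (TCP) lies midway between the tips of the shut fingers; the grasp point (between the pads) lies 19 mm behind it (env.hold_point_z is the distance from the TCP to the grasp point, in m); z points along the fingers, y is the line along which they close (so a half turn about z gives the same grasp; the last joint's range is limited). The gripper opens to 85 mm and grips with 20 to 120 N. Pads are 22 mm wide; open, the fingers measure 114 mm over their backs; the gripper's body (76 mm by 85 mm) begins 54 mm behind the grasp point. The pads swing forward as they close: fully open they stand 13 mm farther back than shut.
Start: joints at [-1.566, 0.313, 1.498, -0, 1.331, -0.223], TCP at [0.119, -0.511, 0.231] pointing down, gripper open.
Joint ranges: [-2.94, 2.94], [-0.97, 2.17], [0.19, 2.56], [-1.23, 4.37], [0.02, 3.11], [-2.88, 2.88]. Speed limits (rad/s): [2.39, 2.39, 3.01, 3.14, 3.14, 3.14].

INTERFACE

Orientations are given as a unit quaternion [x, y, z, w].
In Python, from bench import env, kinematics, monitor, eyes, job gives the robot as it stands. The module is installed in compiled form; this text tells all that it offers. Calls block until the motion is done:
- env.reach(position, orientation): joint-space move of the TCP to a pose.
- env.movel(position, velocity=0.15, frame=None, guard=None): straight line of the TCP; frame=None keeps the orientation; velocity is the mean speed in m/s. With guard (N) it stops when the force on the tool has changed by that much, and returns True; else False.
- env.set_joints(angles): joint-space move.
- env.release() and env.close_gripper(effort=None): open the fingers fully, or close them until they stop; effort is the grip in N (None keeps the last).
- env.hold(seconds).
- kinematics.ik(position, orientation): joint angles nearest the present ones, or None.
- monitor.sense(): the state.
- eyes.grab_frame(name): name is "side" or "top" or "wrist"; returns a dict with "frame" (400x640x3 uint8, red, green, blue), "mtx" (3x3 intrinsics, pixels), "view" (4x4, takes a point from world to camera coordinates). Camera axes: x right, y down, z forward; pixel columns grow to the right and rows downward; lengths in m; the calibration is good to about 2 mm. A picture is of the moment at which its call begins. There is no depth.
A pose or a line that the arm cannot do raises env.MotionError and nothing moves.
- job.hand_in(): hands the job in; it is judged then, once.
The state is a dict: "clock": time; "joints": joint angles; "qvel": joint speeds; "joint_efforts": joint torques, N m; "position": TCP position; "ee_rot": TCP orientation; "contact_force": force on the tool from outside, world axes, zero at the start; "ft_torque": the same for the moment, N m; "finger_gap": opening from 0.0 (shut) to 1.0 (fully open); "gripper_force": force on a finger pad.
Only numpy, scipy, OpenCV 4.12 (cv2) and the standard library are available. Lean on these libraries where they do the work, as an engineer would, in place of code of your own. Each camera call takes 0.05 s, during which the arm holds its last target. There are 200 camera calls.

TASK

Build up the camera tube on the white microscope port block, from the bottom up: first the wide flat ring, on it the tall slim tube, on that the ribbed lens collar, and last the knobbed dust cap. Seat each part fully home and upright in the socket of the one below before fetching the next; set them down, never drop them, and leave the other things on the bench where they are.

Things in the scene. Friction and masses are not known exactly. Their poses are not given: they have to be found in the camera images.
- port: Camera-port block, base of the stack; fixed, place and yaw vary. White square block 100 x 100 x 22 mm; on it a dark round boss 64 mm across, upper face 50 mm above the bench, with an open round socket 40 mm across, 10 mm deep. Origin: centre of the underside, on the bench, below the socket's axis; z up. The ring is home with its origin 42 mm above this one.
- ring: Wide flat ring, smooth bright steel, body 66 mm across, 24 mm high (32 with spigot). Tapered black spigot below, 8 mm long, 28 mm across at tip, 36 at top; open socket on top, 40 mm across, 10 deep: the next spigot drops in, its body rests on this rim. Stands on its spigot; origin: centre of spigot's underside, z up. Tube is home with its origin 24 mm above this one. 0.16 kg.
- tube: Tall slim tube, smooth aluminium, body 48 mm across, 60 mm high (68 with spigot). Tapered black spigot below, 8 mm long, 28 mm across at tip, 36 at top; open socket on top, 40 mm across, 10 deep: the next spigot drops in, its body rests on this rim. Stands on its spigot; origin: centre of spigot's underside, z up. Collar is home with its origin 60 mm above this one. 0.17 kg.
- collar: Lens collar, dark, ribbed side, body 58 mm across, 34 mm high (42 with spigot), lens in socket. Tapered black spigot below, 8 mm long, 28 mm across at tip, 36 at top; open socket on top, 40 mm across, 10 deep: the next spigot drops in, its body rests on this rim. Stands on its spigot; origin: centre of spigot's underside, z up. Cap is home with its origin 34 mm above this one. 0.15 kg.
- cap: Dust cap: black plastic disc 50 mm across, 8 mm thick, with a round grip knob 28 mm across and 28 mm high on top; no socket. Below the disc a tapered spigot 8 mm long, 28 mm across at tip, 36 at top. Stands on its spigot; origin: centre of spigot's underside, z up; disc's upper face is 16 mm above it, knob's top 44 mm. 0.06 kg.
- wellplate: Bystander: clear six-well culture plate, 85 x 127 x 19 mm, loose. Origin: centre of the underside; its y axis is the long one.
- jar: Bystander: small capped amber jar, 44 mm across, 50 mm high, loose. Origin: centre of the underside.
- objective: Bystander: brass microscope objective standing nose up, 26 mm across, 42 mm high, loose. Origin: centre of the underside.
- driver: Bystander: screwdriver 130 mm long lying on the bench, loose; its own x axis points from handle to tip. Origin: about the middle of its length, on the bench.
- petri: Bystander: covered Petri dish, 90 mm across, 16 mm high, loose. Origin: centre of the underside.
Things that resemble listed ones, but are neither listed nor needed, are in the scene too. Leave any pink or red look-alike of the ring alone.

How it is judged:
By the outcome, as a careful person would: the job done as asked, in the order asked, and still so for the second after the job is handed in, with the robot touching nothing.
It also fails if it takes over 102 s, if anything falls off the work surface, if the arm or the gripper's body presses on something with over 40 N, if the wrist force passes 120 N, or if a joint passes its speed limit or range.

## Working session

There is one attempt and no reset: what is moved stays moved. The work goes in short steps, each a Python script; the robot and the scene stay as the last script left them, time stands still between calls to the robot, and variables do not carry over. Pictures are saved under pics/ and viewed, at most 14 in all, crops included, and the job is handed in when it is done.

```bash
mkdir -p pics; python3 - <<'E'
from bench import env, kinematics, monitor, eyes, job
import cv2,numpy as np,pickle
d={}
for n in("top","side"):
    f=eyes.grab_frame(n);d[n]=f
    cv2.imwrite(f"pics/{n}0.png",f["frame"][:,:,::-1]); print(n,f["mtx"].round(1).tolist(),f["view"].round(3).tolist())
pickle.dump(d,open("d0.pkl","wb"))
print(monitor.sense(), env.hold_point_z)
E
```

```text
top [[413.5, 0.0, 328.1], [0.0, 413.5, 199.6], [0.0, 0.0, 1.0]] [[-0.018, -1.0, 0.016, 0.052], [-0.994, 0.016, -0.104, 0.574], [0.103, -0.018, -0.994, 0.833], [0.0, 0.0, 0.0, 1.0]]
side [[483.7, 0.0, 317.7], [0.0, 483.7, 203.1], [0.0, 0.0, 1.0]] [[-0.998, -0.057, 0.009, 0.555], [-0.039, 0.55, -0.834, 0.038], [0.043, -0.833, -0.551, 1.028], [0.0, 0.0, 0.0, 1.0]]
{'clock': 0.1, 'joints': array([-1.56642499e+00,  3.13412485e-01,  1.49834511e+00,  4.88877681e-06,
        1.33097151e+00, -2.23399555e-01]), 'qvel': array([ 1.04102367e-03, -2.45024339e-03, -2.48495720e-03,  1.37718352e-03,
        7.20577375e-04, -9.47038174e-05]), 'joint_efforts': array([ 3.18871869e-03, -4.12901330e+01, -2.60139370e+01, -1.90036803e-04,
        3.02132750e-03, -1.63706471e-05]), 'position': array([ 0.11853706, -0.51122141,  0.23078888]), 'ee_rot': array([ 9.93521964e-01,  1.13638829e-01,  6.44643769e-05, -5.64562926e-04]), 'contact_force': array([ 0.51698582,  0.0813644 , -0.20499681]), 'ft_torque': array([-0.03042524, -0.01376954, -0.0675941 ]), 'gripper_force': 0.0, 'finger_gap': 1.0028269228250097} 0.0187
```

View pics/top0.png

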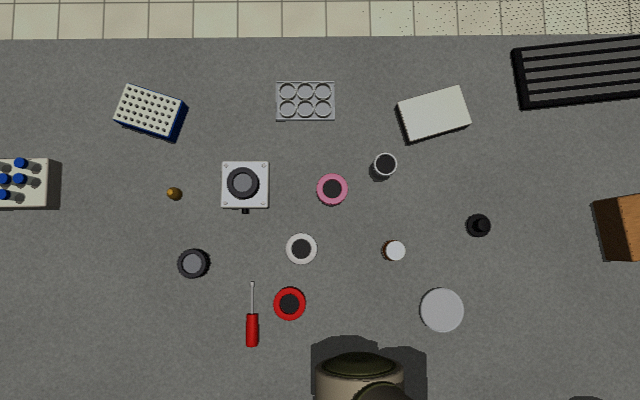

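View pics/side0.png

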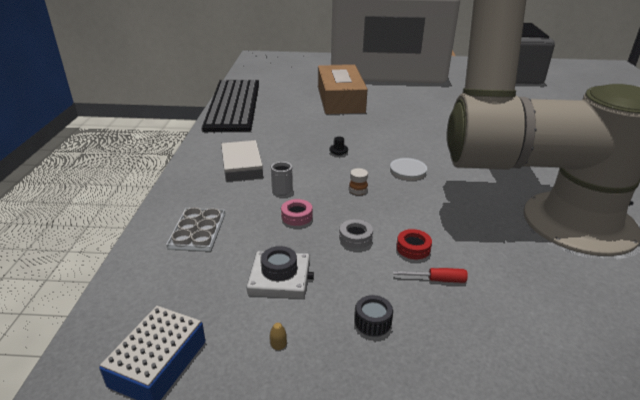

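Candidates for the ring in the top view are pink (332,190), bright grey (301,249) and red (290,303). Only the grey one is plain steel, so it fits. I'll confirm it in an enlarged crop.

```bash
python3 - <<'E'
import cv2,pickle
d=pickle.load(open("d0.pkl","rb"))
im=d["top"]["frame"][145:325,165:495,::-1]
cv2.imwrite("pics/crop1.png",cv2.resize(im,None,fx=2.4,fy=2.4,interpolation=cv2.INTER_CUBIC))
E
```

```text
(no output)
```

View pics/crop1.png

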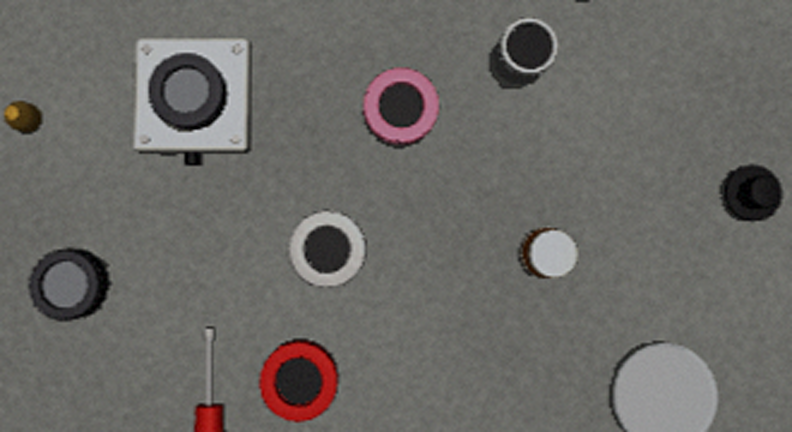

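The crop confirms that the steel ring is bright grey at (301,249). The tube rim is at about (385,164), the collar lens (193,263), the cap (478,225) and the port boss (243,183). Next I'll measure these.

```bash
cat > h.py <<'E'
import cv2,numpy as np,pickle
def ray(f,uv,z):
    V=f["view"];R=V[:3,:3];c=-R.T@V[:3,3]
    d=R.T@np.linalg.inv(f["mtx"])@np.array([uv[0],uv[1],1.])
    return c+d*(z-c[2])/d[2]
def proj(f,p):
    q=f["mtx"]@(f["view"]@np.r_[p,1])[:3]; return q[:2]/q[2]
def blob(f,box,lo,hi,hole=False):
    """contour nearest box centre of grey range lo..hi, box=(u0,v0,u1,v1); 4x upsampled"""
    u0,v0,u1,v1=box;S=4
    g=cv2.cvtColor(f["frame"],cv2.COLOR_RGB2GRAY)[v0:v1,u0:u1]
    g=cv2.resize(g,None,fx=S,fy=S,interpolation=cv2.INTER_CUBIC)
    m=cv2.inRange(g,lo,hi)
    m=cv2.morphologyEx(m,cv2.MORPH_OPEN,np.ones((5,5)))
    cs,_=cv2.findContours(m,cv2.RETR_LIST if hole else cv2.RETR_EXTERNAL,cv2.CHAIN_APPROX_NONE)
    c=max(cs,key=cv2.contourArea).reshape(-1,2)
    return (c+.5)/S-.5+np.array([u0,v0])
def circ(f,c,z):
    P=np.array([ray(f,p,z)[:2] for p in c])
    (x,y),r=cv2.minEnclosingCircle(P.astype(np.float32)*1000)
    e=cv2.fitEllipse(P.astype(np.float32)*1000)
    return np.round([x,y,2*r],1),np.round(e[0],1),np.round(e[1],1)
E
python3 - <<'E'
from h import *
d=pickle.load(open("d0.pkl","rb"));t=d["top"];s=d["side"]
g=cv2.cvtColor(t["frame"],cv2.COLOR_RGB2GRAY)
for n,(v,u0,u1) in dict(port=(183,215,275),collar=(263,172,214),cap=(226,462,496),tube=(164,370,402),ring=(249,283,320)).items(): print(n,g[v,u0:u1:2].tolist())
for n,b,lo,hi,z in [("ring",(280,228,322,270),140,255,.032),("tube",(365,145,405,190),135,255,.068),
  ("port",(210,150,280,215),140,255,.022),("boss",(224,164,262,202),0,130,.048),
  ("collar",(170,240,216,286),0,70,.04),("cap",(460,206,498,246),0,60,.014)]:
    c=blob(t,b,lo,hi); print(n,*circ(t,c,z))
    if n=="port":
        P=np.array([ray(t,p,.022)[:2]*1000 for p in c],np.float32);print(cv2.minAreaRect(P))
for n,b,lo,hi,z in [("socket",(232,172,254,194),85,255,.046),("lens",(180,252,206,276),85,255,.038)]:
    c=blob(t,b,lo,hi);print(n,c.mean(0),*circ(t,c,z))
E
```

```text
port [109, 101, 107, 121, 179, 182, 40, 52, 47, 65, 114, 107, 109, 111, 112, 110, 106, 109, 100, 53, 59, 34, 76, 181, 179, 182, 157, 63, 107, 112]
collar [99, 103, 90, 45, 47, 49, 113, 107, 111, 112, 111, 112, 108, 107, 106, 42, 54, 12, 4, 27, 102]
cap [105, 106, 34, 28, 31, 4, 7, 6, 19, 33, 29, 27, 24, 17, 47, 114, 107]
tube [93, 29, 139, 47, 39, 33, 38, 37, 39, 32, 34, 35, 28, 176, 112, 109]
ring [111, 114, 163, 180, 105, 36, 41, 39, 39, 41, 44, 41, 42, 39, 125, 171, 182, 87, 103]
ring [475.1  99.8  63.7] [475.   99.8] [62.2 62.5]
tube [648.7 -86.9  34.7] [647.5 -84.2] [20.8 33.2]
port [611.6 218.2 134.6] [611.9 218. ] [113.4 114. ]
((612.004638671875, 218.1729736328125), (97.31085968017578, 97.26654052734375), 89.08781433105469)
boss [610.1 216.2  70.5] [609.6 216.2] [65.2 69.5]
collar [448.9 315.1  69.8] [449.3 315.9] [60.6 67.8]
cap [ 516.9 -273.8   55.2] [ 516.6 -274.1] [49.6 54.5]
socket [242.26941748 182.2657767 ] [611.  217.3  38.4] [611.3 217.5] [36.  37.3]
lens [191.86778846 263.24158654] [449.  319.6  38. ] [449.  320.1] [35.6 37.2]
```

```bash
python3 - <<'E'
from h import *
d=pickle.load(open("d0.pkl","rb"));t=d["top"];s=d["side"]
g=cv2.cvtColor(t["frame"],cv2.COLOR_RGB2GRAY)
m=cv2.inRange(g[148:182,368:402],126,255);n,l,st,_=cv2.connectedComponentsWithStats(m)
ys,xs=np.nonzero(m);c=cv2.convexHull(np.c_[xs,ys].astype(np.int32)).reshape(-1,2)+[368,148.]
print("tube",c.min(0),c.max(0),*circ(t,c,.068))
tc=circ(t,c,.068)[0]/1000
im=s["frame"][:,:,::-1].copy();im=cv2.resize(im,None,fx=2,fy=2)
for p,z,r in[((.475,.0998),.032,.033),((.612,.2178),.05,.032),((.449,.319),.042,.029),((.517,-.274),.016,.025),((.517,-.274),.044,.014),(tc[:2],.068,.024)]:
    P=np.array([2*proj(s,[p[0]+r*np.cos(a),p[1]+r*np.sin(a),z]) for a in np.linspace(0,6.28,60)])
    cv2.polylines(im,[P.astype(np.int32)],True,(0,255,0),1)
cv2.imwrite("pics/ov.png",im[250:700,380:900])
E
```

```text
tube [374. 152.] [397. 174.] [642.5 -73.8  47.5] [642.3 -73.8] [46.1 46.9]
```

View pics/ov.png

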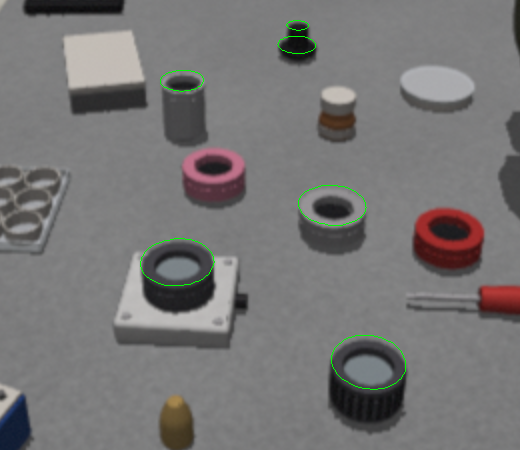

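The overlays agree with the side view to about 1–2 mm. Now pick and place the ring.

```bash
cat >> h.py <<'E'
from bench import env, kinematics, monitor, eyes, job
Q=[1.,0,0,0]; PORT=np.array([.612,.2178])
def st(tag):
    s=monitor.sense(); print(tag,"t%.1f"%s["clock"],s["position"].round(4),"gap%.3f"%s["finger_gap"],"gf%.1f"%s["gripper_force"],s["contact_force"].round(1)); return s
def pick(p,z,effort,up):
    env.release()
    env.reach([*p,max(.14,z+.09)],Q)
    if env.movel([*p,z],.12,guard=12): st("TOUCH on descent"); raise SystemExit
    env.close_gripper(effort); st("closed")
    env.movel([*p,up],.15); return st("lifted")
def place(z,up):
    """z: expected TCP height when home"""
    env.reach([*PORT,up],Q)
    env.movel([*PORT,z+.015],.12)
    h=env.movel([*PORT,z-.003],.025,guard=8)
    s=st("down hit=%s want %.4f"%(h,z)); return s
def snap(n,name,box=None,k=1):
    f=eyes.grab_frame(n);im=f["frame"][:,:,::-1]
    if box: im=im[box[1]:box[3],box[0]:box[2]]
    cv2.imwrite("pics/%s.png"%name,cv2.resize(im,None,fx=k,fy=k,interpolation=cv2.INTER_CUBIC)); return f
E
python3 - <<'E'
from h import *
s=pick([.475,.0998],0.,50,.17)
if s["finger_gap"]>.5:
    place(.042,.17); snap("side","s1",(220,210,350,310),5)
E
```

```text
closed t4.5 [0.4754 0.0998 0.001 ] gap0.761 gf53.3 [-3.1 -0.5  8.8]
lifted t5.8 [0.4746 0.0998 0.1692] gap0.763 gf55.4 [-0.3 -0.4 -1.3]
down hit=True want 0.0420 t8.2 [0.6119 0.2178 0.0431] gap0.762 gf56.1 [-1.   0.4  5.2]
```

```bash
ls pics
```

```text
crop1.png
ov.png
s1.png
side0.png
top0.png
```

```bash
python3 - <<'E'
from h import *
env.release(); env.movel([*PORT,.16],.2); st("rel")
env.reach([.6,-.0738,.2],Q)
f=snap("side","s2",(220,210,350,310),5)
t=eyes.grab_frame("top")
c=blob(t,(220,155,268,205),140,255)
cv2.imwrite("pics/t2.png",cv2.resize(t["frame"][145:215,205:290,::-1],None,fx=6,fy=6))
E
```

```text
rel t9.3 [0.6114 0.2177 0.1586] gap1.002 gf0.0 [ 0.1 -1.  -0.3]
```

```bash
python3 -c "
import cv2,numpy as np
a=cv2.imread('pics/s2.png');b=cv2.imread('pics/t2.png');b=cv2.resize(b,(510,420))
b=b[:, :]
h=500;o=np.zeros((500,800,3),np.uint8);o[:,:400]=a[:, :400][:500];o[:420,400:]=b[:,55:455];cv2.imwrite('pics/c2.png',o)"
```

```text
(no output)
```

View pics/c2.png

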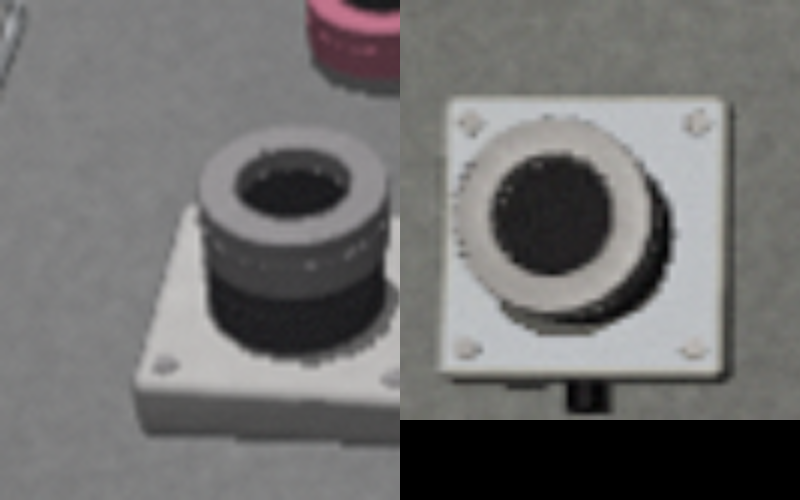

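The ring sits flat on the boss, concentric in both views, so it is seated. Next is the tube.

```bash
python3 - <<'E'
from h import *
T=ray(eyes.grab_frame("top"),(239.5,180.5),.072);print("ring hole",T.round(4))
s=pick([.6425,-.0738],.022,50,.20)
if s["finger_gap"]>.35:
    place(.089,.20)
    snap("side","s3",(220,170,350,300),4)
E
```

```text
ring hole [0.611 0.218 0.072]
closed t12.8 [ 0.6428 -0.0739  0.0226] gap0.553 gf51.5 [-0.3  0.1  4.8]
lifted t14.1 [ 0.6422 -0.0737  0.199 ] gap0.549 gf51.5 [-0.1  0.5 -1.3]
down hit=True want 0.0890 t16.8 [0.6119 0.2178 0.0887] gap0.550 gf51.7 [-1.2  0.3  4.9]
```

View pics/s3.png

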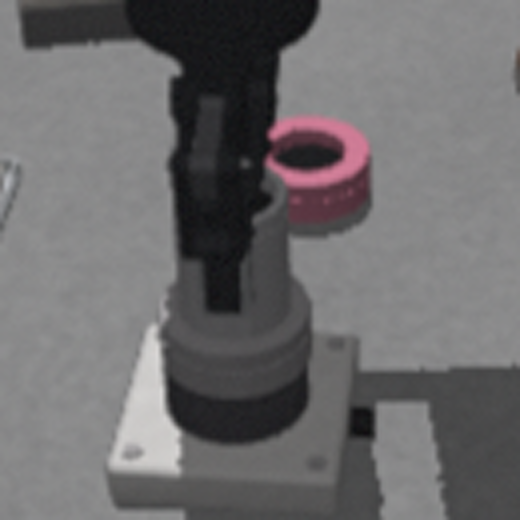

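The tube body rests on the ring rim at the expected height. Release it and check before fetching the collar.

```bash
python3 - <<'E'
from h import *
env.release(); env.movel([*PORT,.2],.2); st("rel")
env.reach([.449,.3193,.2],Q)
a=snap("side","s4",(220,150,350,310),3)["frame"]; t=eyes.grab_frame("top")
A=cv2.resize(a[150:310,220:350,::-1],None,fx=3,fy=3);B=cv2.resize(t["frame"][145:225,205:285,::-1],(480,480))
cv2.imwrite("pics/c4.png",np.hstack([A[:480,:320],B]))
E
```

```text
rel t18.0 [0.6115 0.2177 0.1986] gap1.004 gf0.0 [ 0.6  0.4 -0.8]
```

View pics/c4.png

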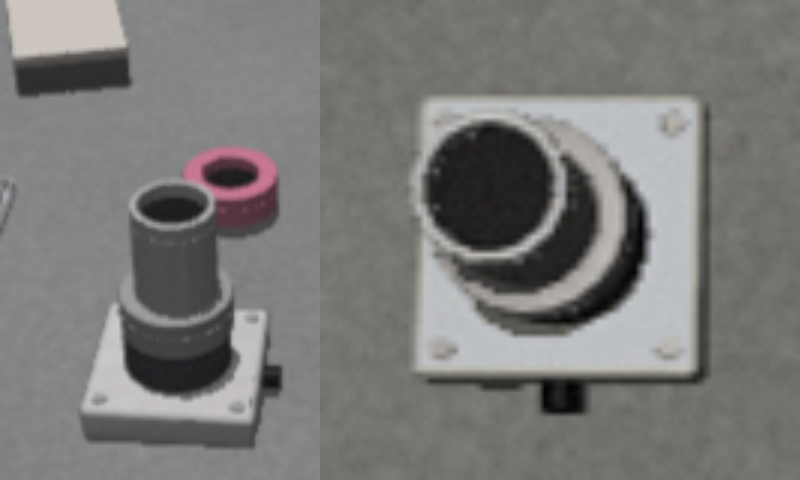

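The tube is upright on the ring, with its rim centred at about (233.2,176) in the top view. Next is the collar.

```bash
python3 - <<'E'
from h import *
T=ray(eyes.grab_frame("top"),(233.2,176),.134);print("tube rim",T.round(4))
s=pick([.449,.3193],.008,50,.24)
if s["finger_gap"]>.45:
    place(.135,.24)
    f=eyes.grab_frame("side")
    cv2.imwrite("pics/s5.png",cv2.resize(f["frame"][120:310,200:360,::-1],None,fx=3,fy=3))
E
```

```text
tube rim [0.61   0.2174 0.134 ]
closed t21.1 [0.4493 0.3194 0.0088] gap0.667 gf53.0 [-1.8 -1.   5.4]
lifted t22.8 [0.4487 0.3192 0.2393] gap0.667 gf53.3 [ 0.4 -0.3 -1.8]
down hit=True want 0.1350 t25.1 [0.612  0.2178 0.1348] gap0.666 gf53.6 [-0.5 -0.6  3.8]
```

View pics/s5.png

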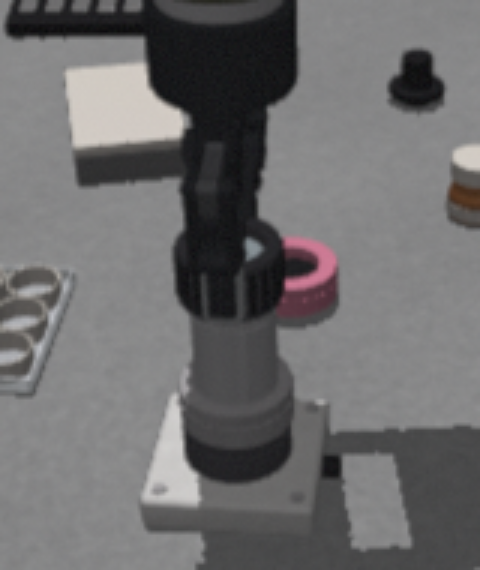

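The collar is home at the expected height. Release it and fetch the cap.

```bash
python3 - <<'E'
from h import *
env.release(); env.movel([*PORT,.25],.2); st("rel")
env.reach([.517,-.273,.22],Q)
f=eyes.grab_frame("side");t=eyes.grab_frame("top")
A=cv2.resize(f["frame"][150:310,220:350,::-1],None,fx=3,fy=3);B=cv2.resize(t["frame"][145:225,195:275,::-1],(480,480))
cv2.imwrite("pics/c6.png",np.hstack([A[:480,:320],B]))
pick([.517,-.273],.018,30,.26)
E
```

```text
rel t26.3 [0.6116 0.2177 0.2485] gap1.002 gf0.0 [-0.2 -0.3 -0.9]
closed t30.6 [ 0.5172 -0.2732  0.0184] gap0.317 gf29.6 [-0.7 -0.1  3.4]
lifted t32.4 [ 0.5168 -0.2729  0.2593] gap0.320 gf29.6 [ 0.5 -0.2 -1.7]
```

View pics/c6.png

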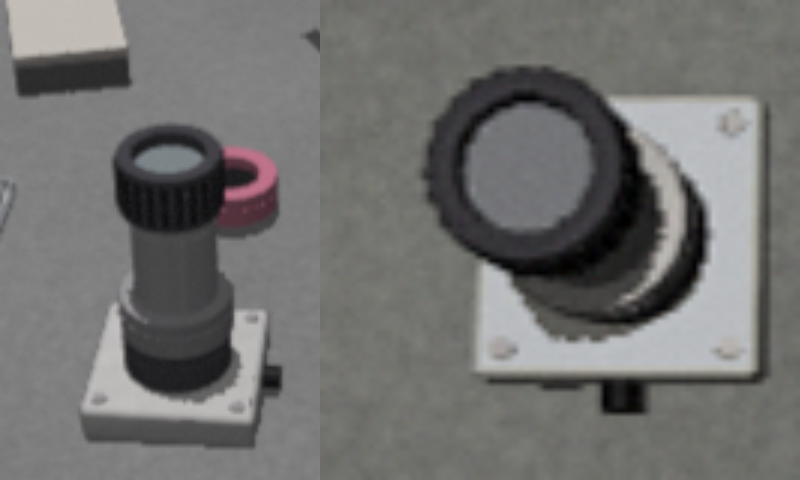

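The collar is upright, with its top centred at about (229.5,173.3), and the cap is held by its knob. Place the cap.

```bash
python3 - <<'E'
from h import *
print("collar top",ray(eyes.grab_frame("top"),(229.5,173.3),.168).round(4))
place(.1784,.26)
f=eyes.grab_frame("side")
cv2.imwrite("pics/s7.png",cv2.resize(f["frame"][90:290,200:360,::-1],None,fx=3,fy=3))
E
```

```text
collar top [0.6092 0.2167 0.168 ]
down hit=True want 0.1784 t35.5 [0.6122 0.2179 0.1783] gap0.313 gf30.1 [ 0.6 -1.   3.9]
```

View pics/s7.png

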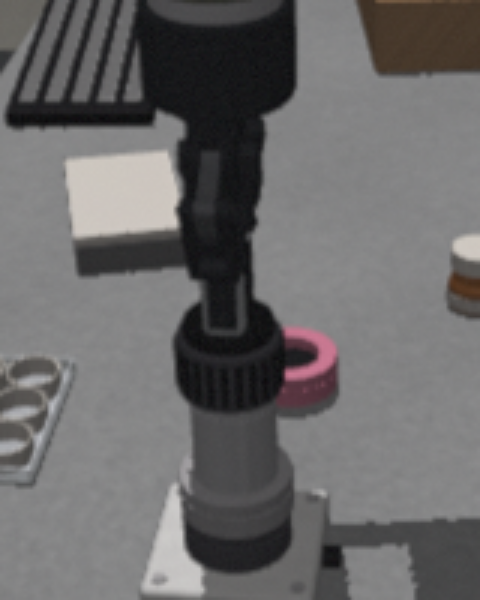

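The cap is home at z 0.1783. Release, back off and check.

```bash
python3 - <<'E'
from h import *
env.release(); env.movel([*PORT,.28],.15); st("rel")
env.reach([.45,-.25,.28],Q)
f=eyes.grab_frame("side");t=eyes.grab_frame("top")
A=cv2.resize(f["frame"][130:330,190:350,::-1],None,fx=2.5,fy=2.5);B=cv2.resize(t["frame"][130:330,165:325,::-1],None,fx=2.5,fy=2.5)
cv2.imwrite("pics/c8.png",np.hstack([A,B]))
d=pickle.load(open("d0.pkl","rb"))["side"]["frame"]
E
```

```text
rel t37.0 [0.6117 0.2177 0.2788] gap1.002 gf0.0 [-0.4  0.4 -0.7]
```

View pics/c8.png

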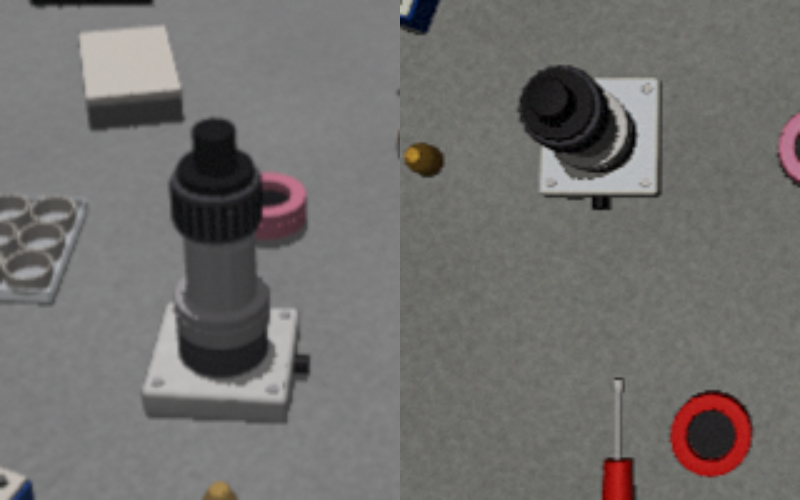

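The stack is complete and upright, with the cap knob at about (215,140) in the left half. The other things in view have not moved, so I'm handing in.

```bash
python3 -c "
from bench import job
print(job.hand_in())"
```

```text
the job is handed in; nothing more can be done
None
```

The ring, tube, collar and cap are stacked on the port block in that order; each was set down at its expected home height and stands upright in the final views, and the job is handed in at about 39 s of the 102 s allowed.

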